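# Tap the weighing plate home on the kitchen scale

### The job

The steel weighing plate of the kitchen scale lies loose on its track and has come out of its seat. Without lifting it, tap it gently along the track from its two ends, left and right in turn as needed and never pressing it with more than about 20 N, until it finds its hidden seat near the middle mark and drops in level; then press the round zero button on the front of the scale fully down and let go. Leave the things around the scale where they are.

Things in the scene. Friction and masses are not known exactly. Their poses are not given: they have to be found in the camera images.
- scale: Low white kitchen scale, fixed on the worktop, 220 (x) x 260 (y) x 40 mm high. Origin: centre of its underside, at worktop height; x points to its back (away from the robot), y to its left, z up. Its front apron (top at 26 mm) bears a blank black display on the left, the zero button on the right. Behind that lies a grey deck with a track along y for the plate.
- track_mid (a point): Middle of the track, on the deck's top, 32 mm above the worktop, 20 mm behind the scale's origin; axes as the scale. Two rails along y, 8 mm wide, 200 mm long, 8 mm high, inner faces 116 mm apart, guide the plate; short dark lines on them at y = 0 are the middle mark. The deck is free to 125 mm left and right of here, so that a finger can come down beyond the plate's ends.
- seat_zone (a point): Same point, as the middle of where the hidden seat may be: two pockets in the deck, under the plate, for its two feet. The seat's middle lies at least 5 mm and at most 15 mm left or right (along y) of this point, on the track's line and square to it; which, and how far, differs every time and cannot be seen. Poses do not tell it: it is found by sliding the plate until it drops and is stopped.
- plate: Loose rectangular steel plate, 112 (x) x 170 (y) mm, about 0.35 kg: a 20 mm slab on two cross feet 4.5 mm high. Origin: centre of the underside of the feet; the slab is 4.5 to 24.5 mm above it. It lies between the rails (2 mm play each side), within 2 mm of the middle mark, out of its seat. Too wide and smooth to grasp. Sliding takes 2 to 6 N.
- plate_mid (a point): Centre of the plate's top face, 24.5 mm above its origin. Out of the seat it is 56.5 mm above the scale's origin; when the plate comes within 1.5 mm of the seat's middle it drops level by 4.5 mm to 52 mm. Pocket walls then stop it (1.5 mm play each way) and the push rises steeply: stop at about 8 N.
- plate_left (a point): Centre of the plate's left end face (y = +85 mm from its middle, 14.5 mm above its origin): push it towards -y with closed fingertips held about 10 mm above the deck, slowly.
- plate_right (a point): Centre of the plate's right end face (y = -85 mm from its middle, 14.5 mm above its origin): push it towards +y in the same way.
- zero (a joint): Travel of the round spring button on the front apron: 0 up, 0.006 m fully down; about 4 N holds it fully down; springs back when let go.
- zero_top (a point): Centre of the top of the zero button (steel, 26 mm in diameter); press straight down.
- vitamin_bottle: Bystander: small white tablet bottle with black cap, 55 mm in diameter, 95 mm high, on the worktop near the scale's right front corner. Origin: centre of its underside.
- lemon: Bystander: lemon, 74 x 59 x 57 mm, on the worktop to the right of the scale. Origin: under its centre.
- blue_packet: Bystander: small blue wrapped packet, 48 x 92 x 15 mm, on the worktop to the left of the scale. Origin: centre of its underside.
- mug: Bystander: striped mug, 90 x 121 x 97 mm, on the worktop to the right. Origin: under its middle.
Things that resemble listed ones, but are neither listed nor needed, are in the scene too. What is shaped like the plate but blue is not meant.

How it is judged:
On the way, in this order (a step that is already met when the one before it is completed fails the run):
1. the plate has dropped level into its seat (z of plate in the frame of scale below 0.0288 m and angle between the z axis of plate and the z axis of scale, either way round below 0.02 rad), for 0.2 s.
2. the zero button is pressed fully down (value of joint zero above 0.0045 m), for 0.05 s.
At the end, for the whole second after the job is handed in: The plate lies at rest in its seat, its origin less than 28.8 mm above the scale's (27.5 is fully home, 32 is out) and level with the scale within 0.02 rad; the zero button, pressed down by more than 4.5 mm after that, is up again (under 1.5 mm) (all of step 1 and value of joint zero below 0.0015 m and linear speed of plate below 0.01 m/s); the robot touches nothing.
It fails at once if the fingers press on the plate with more than 20 N (contact force between the fingers and plate above 20 N).
It fails at once if the plate is lifted off its track (z of plate in the frame of scale above 0.042 m).
It fails at once if a thing around the scale is moved by more than 25 mm (distance of any of vitamin_bottle, lemon, blue_packet, mug from where it was at the start of the episode above 0.025 m).
It also fails if it takes over 54 s, if anything falls off the work surface, if the arm or the gripper's body presses on something with over 40 N, if the wrist force passes 120 N, or if a joint passes its speed limit or range.

### The arm

A 6-joint arm with a two-finger parallel gripper is mounted at the origin on the work surface; the furniture and walls round the work are solid. World frame = base frame: x ahead of the robot, y to its left, z up, the work surface at z = 0. Lengths are in m, angles in rad, forces in N, time in s.
With the tool pointing down it reaches from about 0.35 to 0.925 m from the base axis. Payload 6.4 kg.
Tool frame: the origin (TCP) lies on the mounting face of the last link; the fingertips stand 173 mm ahead of it and the grasp point (between the pads) lies 155 mm ahead of it; z points along the fingers, y is the line along which they close (so a half turn about z gives the same grasp; the last joint's range is limited). The gripper opens to 85 mm and grips with 20 to 120 N. Pads are 22 mm wide; open, the fingers measure 114 mm over their backs; the gripper's body (76 mm by 85 mm) begins 54 mm behind the grasp point. The pads swing forward as they close: fully open they stand 13 mm farther back than shut.
Start: joints at [1.11, 0.245, 1.558, -0, 1.339, -0.174], TCP at [0.184, 0.623, 0.405] pointing down, gripper open.
Joint ranges: [-3.13, 3.13], [-1.02, 2.26], [0.13, 2.54], [-0.95, 4.09], [0.21, 2.88], [-2.74, 2.74]. Speed limits (rad/s): [2.57, 2.57, 3.14, 3.14, 3.14, 3.14].

### API

Orientations are given as a rotation vector (axis times angle).
In Python, from cell import get_state, cams, ticket gives the robot as it stands.
- The arm moves only by the tool play_rows, never from a script. Its argument "steps" is a list of rows, each an object with "linear": the shift along the tool's x, y, z normalised to -1 to 1, where 1 is 250 mm, a list of three; "turn": the turn about the tool's z normalised to -1 to 1, where 1 is 45 degrees; "hand": the finger opening in mm, from 0 to 85.4. In form: [{"linear": [tx, ty, tz], "turn": turn, "hand": hand}, ...]. A call has 1 to 10 rows; each row is the pose to reach, as a shift and turn from the pose commanded when the call began, along the tool's axes at that moment; what a row does not reach only later rows make up. A row lasts 1/8 s, in which the tool goes at most 62.5 mm and 10.7 degrees, less where a joint would pass 70% of its speed; a pose out of reach is approached as far as the arm can. A call with a number of a shift or a turn outside -1 to 1 is refused whole. A call with a gripper value outside its range is refused whole. The fingers move at their own pace and stop on an object; "force" is the grip in N (left out, the last holds). Time passes only in rows, so rows that repeat a pose let the fingers close. It gives the time, the measured TCP pose, the force, the opening and the grip force at its end, in the units of the state.
- get_state(): the state, without advancing time (a new reading comes with each control period).
- cams.capture(name): name is "scene" or "side" or "wrist"; returns the picture (480x640x3 uint8, red, green, blue); there is no depth.
- cams.camera_info(name): a dict with "fx", "fy", "cx", "cy" (pixels), "R" (3x3) and "t" (3): a world point X has camera coordinates R X + t. Camera axes: x right, y down, z forward; pixel columns grow to the right and rows downward; lengths in m; the calibration is good to about 2 mm. A picture is of the moment at which its call begins: read the wrist's pose just before it. camera_info takes no time and is no camera call; for the wrist camera it gives the pose at the moment of the call.
- ticket.finish_job(): hands the job in; it is judged then, once.
The state is a dict: "time_s": time; "q": joint angles; "qvel": joint speeds; "effort": joint torques, N m; "ee_pos": TCP position; "tool_rot": TCP orientation; "ft_force": force on the tool from outside, world axes, zero at the start; "moment": the same for the moment, N m; "width": opening from 0.0 (shut) to 1.0 (fully open); "finger_force": force on a finger pad.
Only numpy, scipy, OpenCV 4.12 (cv2) and the standard library are available. Lean on these libraries where they do the work, as an engineer would, in place of code of your own. Each camera call takes 0.05 s, during which the arm holds its last target. There are 200 camera calls.

## Working session

There is one attempt and no reset: what is moved stays moved. The work goes in short steps, Python scripts to look and compute and a tool call to move; the robot and the scene stay as the last step left them, time stands still between calls to the robot, and variables do not carry over. Pictures are saved under pics/ and viewed, at most 10 in all, crops included, and the job is handed in when it is done.

Besides the shell and the picture viewer there is one more tool, called after "Call:" as name([rows], argument=value, ...), one row to a line, values as JSON. play_rows: Moves the arm, as the interface text tells. Its arguments: {"type":"object","properties":{"steps":{"type":"array"},"force":{"type":"number"}},"required":["steps"]}

```bash
mkdir -p pics; python3 - <<'E'
from cell import get_state, cams
import cv2
s=get_state();print({k:s[k] for k in('time_s','ee_pos','tool_rot','ft_force','width')})
for n in('scene','side'):
    cv2.imwrite(f'pics/{n}0.png',cams.capture(n)[:,:,::-1]); 
    i=cams.camera_info(n);print(n,i)
E
```

```text
{'time_s': 0.0, 'ee_pos': array([0.18377565, 0.62324402, 0.403574  ]), 'tool_rot': array([-4.48871854e-01, -3.10874827e+00,  2.89916527e-03]), 'ft_force': array([ 0.02346826, -0.6831558 ,  0.14467042]), 'width': 0.9976422418214913}
scene {'fx': 469.52566776868696, 'fy': 469.52566776868696, 'cx': 317.61262170470303, 'cy': 244.6511350343163, 'R': array([[ 0.70518966, -0.70861004,  0.02406986],
       [-0.32321643, -0.35150111, -0.87862285],
       [ 0.63106155,  0.61181597, -0.47690936]]), 't': array([-0.50686579,  0.11088092,  1.05747596])}
side {'fx': 495.51735902671084, 'fy': 495.51735902671084, 'cx': 318.04251791461013, 'cy': 241.04245735503272, 'R': array([[-0.99845286,  0.05546274,  0.00397174],
       [ 0.02234781,  0.46566297, -0.88467993],
       [-0.05091627, -0.88322244, -0.466182  ]]), 't': array([0.46485176, 0.16651599, 0.94730285])}
```

View pics/scene0.png

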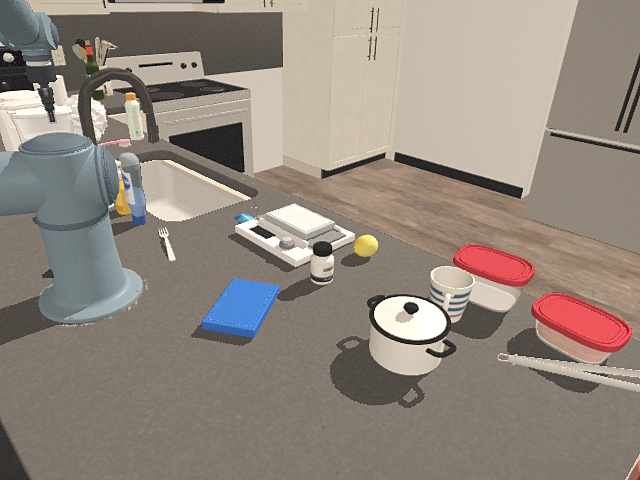

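View pics/side0.png

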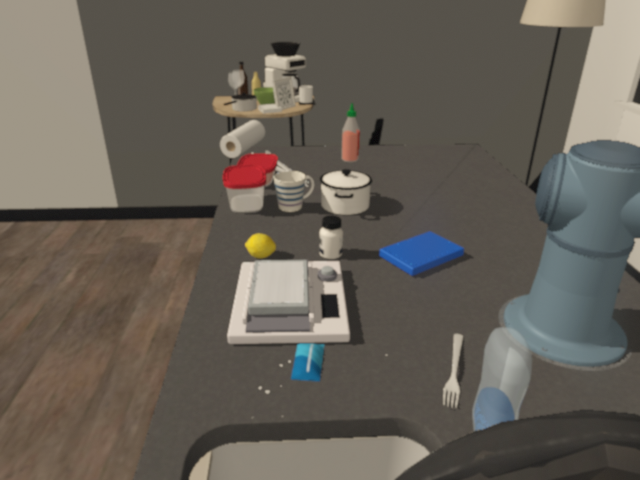

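The scale is at about (295,233) in the scene view and (290,300) in the side view. There are two plate-shaped things: the light steel plate on the scale (scene (300,220), side (280,287)) and a blue slab (scene (242,306), side (421,252)). The steel one is the one meant, since it lies on the scale and isn't blue. An enlarged crop will confirm this.

```bash
python3 - <<'E'
import cv2,numpy as np
a=cv2.imread('pics/scene0.png')[195:275,225:365]
b=cv2.imread('pics/side0.png')[250:350,220:360]
cv2.imwrite('pics/c1.png',cv2.resize(a,None,fx=5.7,fy=5.7,interpolation=cv2.INTER_CUBIC))
cv2.imwrite('pics/c2.png',cv2.resize(b,None,fx=5.7,fy=5.7,interpolation=cv2.INTER_CUBIC))
E
```

```text
(no output)
```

View pics/c1.png

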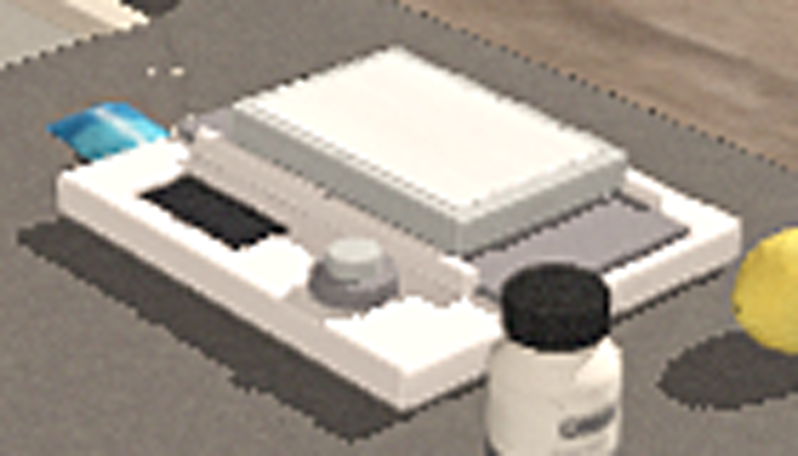

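View pics/c2.png

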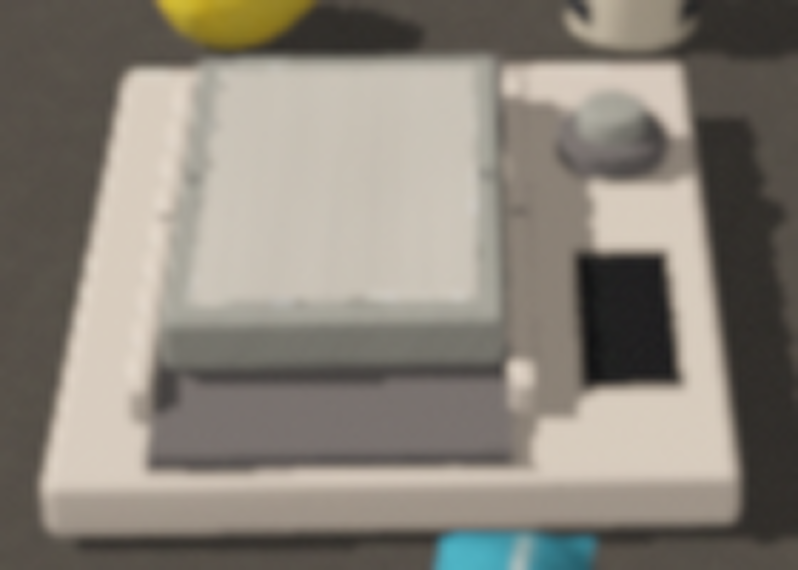

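```bash
cat > h.py <<'E'
import numpy as np
from scipy.optimize import least_squares
from cell import cams
S=lambda u,v:(225+u/5.7,195+v/5.7)
D=lambda u,v:(220+u/5.7,250+v/5.7)
def proj(n,X):
    i=cams.camera_info(n);c=i['R']@np.array(X)+i['t'];return np.array([i['fx']*c[0]/c[2]+i['cx'],i['fy']*c[1]/c[2]+i['cy']])
def plane(n,p,z):
    i=cams.camera_info(n);d=i['R'].T@np.array([(p[0]-i['cx'])/i['fx'],(p[1]-i['cy'])/i['fy'],1]);o=-i['R'].T@i['t'];return o+d*(z-o[2])/d[2]
E
python3 - <<'E'
from h import *
s=[S(232,110),S(397,45),S(630,157),S(458,212)]   # FL BL BR FR
d=[D(505,326),D(160,328),D(200,60),D(498,57)]
L=[(-.056,.085),(.056,.085),(.056,-.085),(-.056,-.085)]
def fit(obs,z=.0565):
    f=lambda p:np.concatenate([proj(n,[p[0]+np.cos(p[2])*a-np.sin(p[2])*b,p[1]+np.sin(p[2])*a+np.cos(p[2])*b,z])-q for n,q,(a,b) in obs])
    r=least_squares(f,[.5,.3,0]);print(r.x.round(4),r.fun.reshape(-1,2).round(1).tolist());return r.x
o1=[('scene',q,l) for q,l in zip(s,L)];o2=[('side',q,l) for q,l in zip(d,L)]
fit(o1);fit(o2);p=fit(o1+o2)
f=lambda X:np.concatenate([proj('scene',X)-S(357,248),proj('side',X)-D(612,106)])
r=least_squares(f,[.5,.3,.03]);X=r.x;print('button',X,r.fun)
c,sn=np.cos(p[2]),np.sin(p[2]);dd=X[:2]-p[:2];print('btn rel plate',[c*dd[0]+sn*dd[1],-sn*dd[0]+c*dd[1]])
# scale outline, near bottom/top corners in side view
for n,q,z in[('side',D(50,532),0),('side',D(738,522),0),('scene',S(405,408),0),('scene',S(60,213),0),('scene',S(740,255),0)]:
    P=plane(n,q,z);dd=P[:2]-p[:2];print(n,P[:2].round(3),'rel',np.round([c*dd[0]+sn*dd[1],-sn*dd[0]+c*dd[1]],3))
E
```

```text
[ 0.5402 -0.1062 -0.027 ] [[-0.7, -1.2], [0.3, -0.1], [0.2, -0.9], [0.2, 1.7]]
[ 0.5359 -0.1012 -0.0229] [[0.3, -0.6], [-0.4, 0.0], [-0.0, 0.4], [0.2, 0.3]]
[ 0.5372 -0.1047 -0.0225] [[-1.9, -1.0], [-1.0, 0.1], [-0.9, -0.8], [-0.8, 1.9], [-0.5, -1.7], [-1.0, -1.1], [-0.6, -0.4], [-0.5, -0.5]]
button [ 0.43825095 -0.16541     0.04747475] [-0.84812057  0.57897112 -0.68426104 -0.49313548]
btn rel plate [np.float64(-0.09753375952496035), np.float64(-0.06290701190911639)]
side [0.629 0.013] rel [0.09 0.12]
side [0.409 0.019] rel [-0.131  0.121]
scene [ 0.416 -0.224] rel [-0.118 -0.122]
scene [0.418 0.031] rel [-0.122  0.133]
scene [ 0.636 -0.23 ] rel [ 0.101 -0.123]
```

The crops confirm it: the steel plate lies between the rails, and its corners fit to about 1 to 2 px. Next I'll check the faucet against the transfer path and compute the approach.

```bash
python3 - <<'E'
from h import *
for q in[(150,165),(85,165),(135,215)]: print(q,plane('scene',q,0).round(3))
for n in('scene','side'):
  for X in[(.184,.623,.23),(.3,.42,.23),(.36,.31,.23),(.45,.16,.23),(.54,0,.23)]: print(n,X,proj(n,X).round())
from cell import get_state
from scipy.spatial.transform import Rotation as R
s=get_state();M=R.from_rotvec(s['tool_rot']).as_matrix();print(M.round(3))
print(M.T@(np.array([.54,.004,.40])-s['ee_pos'])/.25)
E
```

```text
(150, 165) [0.518 0.72  0.   ]
(85, 165) [0.334 0.88  0.   ]
(135, 215) [0.264 0.329 0.   ]
scene (0.184, 0.623, 0.23) [ 53. 125.]
scene (0.3, 0.42, 0.23) [120. 132.]
scene (0.36, 0.31, 0.23) [157. 136.]
scene (0.45, 0.16, 0.23) [213. 141.]
scene (0.54, 0, 0.23) [274. 148.]
side (0.184, 0.623, 0.23) [877. 696.]
side (0.3, 0.42, 0.23) [525. 422.]
side (0.36, 0.31, 0.23) [430. 345.]
side (0.45, 0.16, 0.23) [337. 276.]
side (0.54, 0, 0.23) [273. 226.]
[[-0.959  0.283 -0.001]
 [ 0.283  0.959 -0.002]
 [ 0.    -0.002 -1.   ]]
[-2.06747083 -1.97275914  0.01743218]
```

```bash
python3 - <<'E'
import cv2
a=cv2.imread('pics/scene0.png')[0:240,0:200];cv2.imwrite('pics/c3.png',cv2.resize(a,None,fx=2.5,fy=2.5))
E
```

```text
(no output)
```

View pics/c3.png

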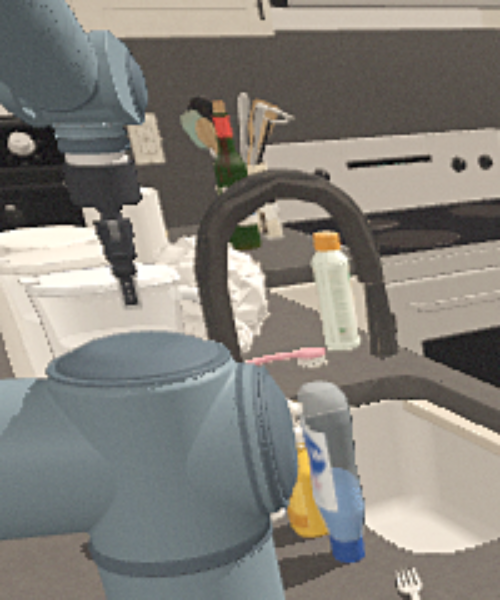

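```bash
python3 - <<'E'
from h import *
for q in[(113,70),(140,88),(153,140),(88,90),(90,140)]:
  for z in(.2,.25,.3,.35,.4):
    P=plane('scene',q,z);print(q,P.round(2),'side',proj('side',P).round())
E
```

```text
(113, 70) [0.87 1.74 0.2 ] side [ 526. -316.]
(113, 70) [0.73 1.42 0.25] side [ 521. -432.]
(113, 70) [0.59 1.09 0.3 ] side [ 497. -893.]
(113, 70) [0.46 0.76 0.35] side [ 616. 1477.]
(113, 70) [0.32 0.43 0.4 ] side [556. 271.]
(140, 88) [0.74 1.17 0.2 ] side [  786. -1006.]
(140, 88) [0.62 0.91 0.25] side [  6280. -22862.]
(140, 88) [0.49 0.66 0.3 ] side [339. 772.]
(140, 88) [0.37 0.4  0.35] side [458. 301.]
(140, 88) [0.25 0.14 0.4 ] side [496. 148.]
(153, 140) [0.38 0.37 0.2 ] side [426. 411.]
(153, 140) [0.3  0.21 0.25] side [459. 281.]
(153, 140) [0.22 0.05 0.3 ] side [482. 195.]
(153, 140) [ 0.14 -0.11  0.35] side [498. 132.]
(153, 140) [ 0.06 -0.27  0.4 ] side [511.  86.]
(88, 90) [0.54 1.26 0.2 ] side [ 327. -768.]
(88, 90) [0.44 0.99 0.25] side [ -238. -2714.]
(88, 90) [0.34 0.72 0.3 ] side [ 855. 1057.]
(88, 90) [0.25 0.46 0.35] side [648. 341.]
(88, 90) [0.15 0.19 0.4 ] side [595. 159.]
(90, 140) [0.24 0.49 0.2 ] side [632. 516.]
(90, 140) [0.18 0.32 0.25] side [601. 330.]
(90, 140) [0.11 0.14 0.3 ] side [582. 219.]
(90, 140) [ 0.05 -0.04  0.35] side [570. 144.]
(90, 140) [-0.01 -0.21  0.4 ] side [561.  92.]
```

```bash
python3 - <<'E'
import cv2
from cell import cams
cv2.imwrite('pics/w.png',cams.capture('wrist')[:,:,::-1])
E
```

```text
(no output)
```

View pics/w.png

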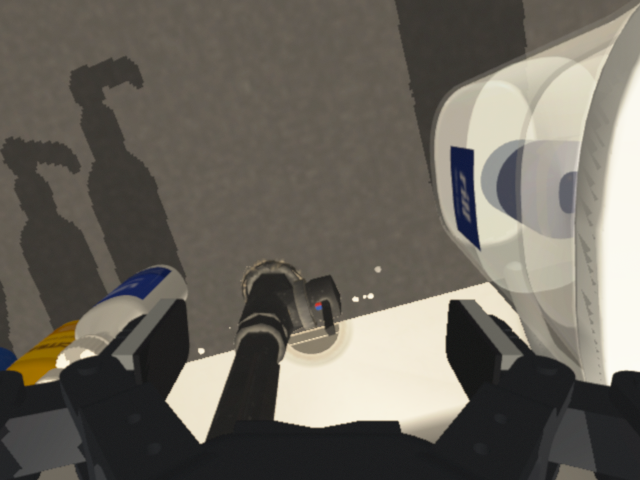

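The wrist view shows the faucet base at (275,285), just ahead of the tool, with the arch top at about 0.35 m. I'll go up first and then across.

Call:
play_rows([
  {"linear":[0,0,-0.25],"turn":0,"hand":0},
  {"linear":[0,0,-0.5],"turn":0,"hand":0},
  {"linear":[0,0,-0.75],"turn":0,"hand":0},
  {"linear":[0,0,-0.8],"turn":0,"hand":0},
  {"linear":[-0.2,-0.18,-0.8],"turn":0.13,"hand":0},
  {"linear":[-0.4,-0.36,-0.8],"turn":0.26,"hand":0},
  {"linear":[-0.6,-0.54,-0.8],"turn":0.39,"hand":0},
  {"linear":[-0.8,-0.72,-0.8],"turn":0.52,"hand":0},
  {"linear":[-1,-0.9,-0.8],"turn":0.65,"hand":0},
  {"linear":[-1,-0.9,-0.8],"turn":0.65,"hand":0},
])

```text
time_s: 1.4
ee_pos: [0.3613, 0.3346, 0.6032]
tool_rot: [-1.225, -2.892, 0.003]
ft_force: [-0.1, 0.8, -0.8]
width: -0.0
finger_force: 0.0
```

```bash
cat > st.py <<'E'
import sys
from h import *
from cell import get_state
from scipy.spatial.transform import Rotation as R
s=get_state();M=R.from_rotvec(s['tool_rot']).as_matrix()
print(s['time_s'],s['ee_pos'].round(4),s['ft_force'].round(2),s['width']);print(M.round(4).tolist(),s['q'].round(2))
if len(sys.argv)>3:
    g=np.array([float(a) for a in sys.argv[1:4]]);print('shift',(M.T@(g-s['ee_pos'])/.25).round(4))
    e=np.array([.0225,.99975,0]);print('turn',np.degrees(np.arctan2(*(M.T@e)[1::-1]))/45)
E
python3 st.py .541 .006 .4
```

```text
1.4 [0.3613 0.3346 0.6032] [-0.11  0.77 -0.77] -0.0003765577125287464
[[-0.6958, 0.7182, -0.0017], [0.7182, 0.6958, -0.0014], [0.0002, -0.0022, -1.0]] [ 0.52 -0.22  1.68 -0.    1.69 -0.25]
shift [-1.4445 -0.3965  0.8134]
turn 1.0084328396945366
```

Call:
play_rows([
  {"linear":[-0.2,-0.06,0],"turn":0.2,"hand":0},
  {"linear":[-0.4,-0.12,0],"turn":0.4,"hand":0},
  {"linear":[-0.6,-0.18,0.1],"turn":0.6,"hand":0},
  {"linear":[-0.8,-0.24,0.3],"turn":0.8,"hand":0},
  {"linear":[-1,-0.28,0.5],"turn":1,"hand":0},
  {"linear":[-1,-0.28,0.6],"turn":1,"hand":0},
  {"linear":[-1,-0.28,0.6],"turn":1,"hand":0},
])

```text
time_s: 2.28
ee_pos: [0.484, 0.1084, 0.4501]
tool_rot: [-2.232, -2.201, 0.01]
ft_force: [-0.0, 0.3, 0.4]
width: 0.004
finger_force: 0.0
```

```bash
python3 st.py .541 .008 .32
```

```text
2.275 [0.484  0.1084 0.4501] [-0.03  0.32  0.37] 0.0037270064250690326
[[0.0138, 0.9999, -0.0095], [0.9999, -0.0138, 0.0002], [0.0, -0.0095, -1.0]] [-0.01 -0.16  1.89  0.    1.42  0.01]
shift [-0.3984  0.2384  0.5181]
turn 0.011140610657819024
```

Call:
play_rows([
  {"linear":[-0.2,0.12,0.2],"turn":0.01,"hand":0},
  {"linear":[-0.4,0.24,0.4],"turn":0.01,"hand":0},
  {"linear":[-0.4,0.24,0.52],"turn":0.01,"hand":0},
  {"linear":[-0.4,0.24,0.52],"turn":0.01,"hand":0},
  {"linear":[-0.4,0.24,0.52],"turn":0.01,"hand":0},
])

```text
time_s: 2.9
ee_pos: [0.544, 0.0094, 0.3272]
tool_rot: [2.24, 2.199, 0.003]
ft_force: [0.2, -0.2, 0.2]
width: 0.003
finger_force: 0.0
```

```bash
python3 st.py .541 .008 .217; python3 - <<'E'
import cv2
from cell import cams
from h import *
cv2.imwrite('pics/w2.png',cams.capture('wrist')[:,:,::-1])
i=cams.camera_info('wrist');print(i)
print(proj('wrist',[.541,.008,.147]),proj('wrist',[.539,-.02,.0565]))
E
```

```text
2.9 [0.544  0.0094 0.3272] [ 0.22 -0.17  0.22] 0.0028678868064794783
[[0.0186, 0.9998, 0.0032], [0.9998, -0.0186, -0.0003], [-0.0003, 0.0032, -1.0]] [-0.19  0.08  1.89  0.    1.16 -0.17]
shift [-0.0056 -0.0132  0.4407]
turn 0.005026091920626129
{'fx': 429.81200642896493, 'fy': 429.81200642896493, 'cx': 316.8967627693283, 'cy': 234.8951555975904, 'R': array([[ 9.99814184e-01, -1.84995324e-02,  5.41897751e-03],
       [-1.92713496e-02, -9.65953124e-01,  2.57998407e-01],
       [ 4.61628352e-04, -2.58054898e-01, -9.66130145e-01]]), 't': array([-0.54683435,  0.00756121,  0.30487052])}
[302.78732249 307.85015703] [304.69576097 287.12250702]
```

View pics/w2.png

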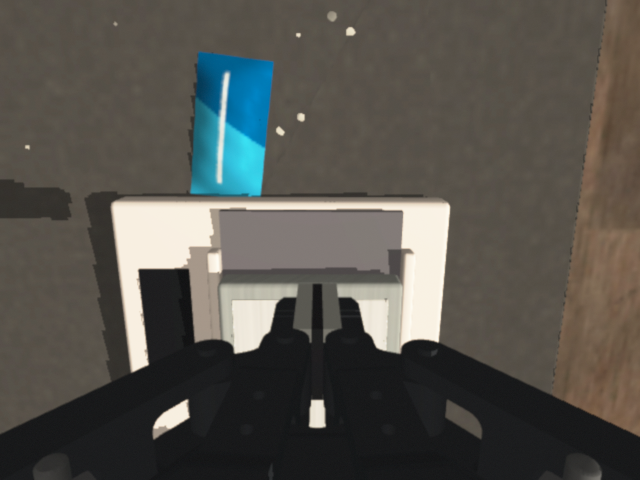

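The plate's left end edge is at row ~281 and spans columns 220 to 402; the deck's end is at row 210. The blue packet lies clear to the left.

```bash
python3 - <<'E'
from h import *
for q,z in[((221,281),.0565),((402,281),.0565),((220,211),.032),((402,211),.032),((208,250),.04),((412,250),.04)]: print(q,plane('wrist',q,z).round(4))
E
```

```text
(221, 281) [ 0.4896 -0.0151  0.0565]
(402, 281) [ 0.5968 -0.0173  0.0565]
(220, 211) [0.4866 0.0221 0.032 ]
(402, 211) [0.6004 0.0199 0.032 ]
(208, 250) [ 0.4791 -0.0007  0.04  ]
(412, 250) [ 0.6058 -0.0033  0.04  ]
```

Call:
play_rows([
  {"linear":[-0.006,-0.01,0.15],"turn":0,"hand":0},
  {"linear":[-0.006,-0.01,0.28],"turn":0,"hand":0},
  {"linear":[-0.006,-0.01,0.38],"turn":0,"hand":0},
  {"linear":[-0.006,-0.01,0.42],"turn":0,"hand":0},
  {"linear":[-0.006,-0.01,0.42],"turn":0,"hand":0},
  {"linear":[-0.006,-0.01,0.42],"turn":0,"hand":0},
])

```text
time_s: 3.7
ee_pos: [0.5417, 0.0071, 0.2215]
tool_rot: [2.241, 2.198, 0.003]
ft_force: [-0.8, -0.8, 0.3]
width: 0.004
finger_force: 0.0
```

```bash
python3 st.py .542 .006 .217
```

```text
3.7 [0.5417 0.0071 0.2215] [-0.77 -0.78  0.32] 0.004069891740381461
[[0.0193, 0.9998, 0.0032], [0.9998, -0.0193, -0.0006], [-0.0005, 0.0032, -1.0]] [-0.2   0.24  1.94  0.    0.96 -0.18]
shift [-0.0045  0.0013  0.0181]
turn 0.004043656989040434
```

Call:
play_rows([
  {"linear":[0,0,0.016],"turn":0,"hand":0},
  {"linear":[-0.008,0,0.016],"turn":0,"hand":0},
  {"linear":[-0.016,0,0.016],"turn":0,"hand":0},
  {"linear":[-0.022,0,0.016],"turn":0,"hand":0},
  {"linear":[-0.026,0,0.016],"turn":0,"hand":0},
  {"linear":[-0.03,0,0.016],"turn":0,"hand":0},
  {"linear":[-0.032,0,0.016],"turn":0,"hand":0},
  {"linear":[-0.034,0,0.016],"turn":0,"hand":0},
])

```text
time_s: 4.7
ee_pos: [0.5407, -0.0015, 0.2157]
tool_rot: [-2.243, -2.199, -0.0]
ft_force: [-0.8, 0.7, -0.4]
width: -0.001
finger_force: 0.0
```

```bash
cat > drop.py <<'E'
# compare the plate region of the scene/side views with the first picture: subpixel shift of the plate
import cv2,sys
from h import *
from cell import get_state
s=get_state();print(s['time_s'],s['ee_pos'].round(4),s['ft_force'].round(2))
for n in('side',):
    g=cv2.cvtColor(cams.capture(n),cv2.COLOR_RGB2GRAY);cv2.imwrite(f'pics/{sys.argv[1]}_{n}.png',g)
    r=cv2.cvtColor(cv2.imread(f'pics/{n}0.png'),cv2.COLOR_BGR2GRAY)
    # front-left vertical/rail-side strip of plate: vertical shift by ECC-free correlation
    for (x0,x1,y0,y1) in((247,263,296,320),(290,310,296,320)):
        t=cv2.resize(r[y0:y1,x0:x1],None,fx=8,fy=8,interpolation=cv2.INTER_CUBIC)
        w=cv2.resize(g[y0-12:y1+12,x0-3:x1+3],None,fx=8,fy=8,interpolation=cv2.INTER_CUBIC)
        _,v,_,p=cv2.minMaxLoc(cv2.matchTemplate(w,t,cv2.TM_CCOEFF_NORMED));print(n,x0,'dx,dy px',p[0]/8-3,p[1]/8-12,round(v,3))
E
python3 drop.py a; python3 - <<'E'
from h import *
a=proj('side',[.542,-.018,.0565]);print(proj('side',[.542,-.019,.0565])-a,proj('side',[.542,-.018,.052])-a)
E
```

```text
4.7 [ 0.5407 -0.0015  0.2157] [-0.85  0.69 -0.39]
side 247 dx,dy px -1.0 3.375 0.791
side 290 dx,dy px -0.25 6.25 0.803
[ 0.01056919 -0.3171234 ] [0.08697807 2.01368328]
```

```bash
python3 - <<'E'
import cv2,numpy as np
from cell import cams
w=cams.capture('wrist')[:,:,::-1];s=cams.capture('scene')[:,:,::-1];cv2.imwrite('pics/w3.png',w);cv2.imwrite('pics/s3.png',s)
a=cv2.resize(s[195:275,225:365],(480,274),interpolation=cv2.INTER_CUBIC)
o=np.zeros((600,800,3),np.uint8);o[:360,:480]=cv2.resize(w[:],(480,360));o[320:594,320:800]=a;cv2.imwrite('pics/m3.png',o)
E
```

```text
(no output)
```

View pics/m3.png

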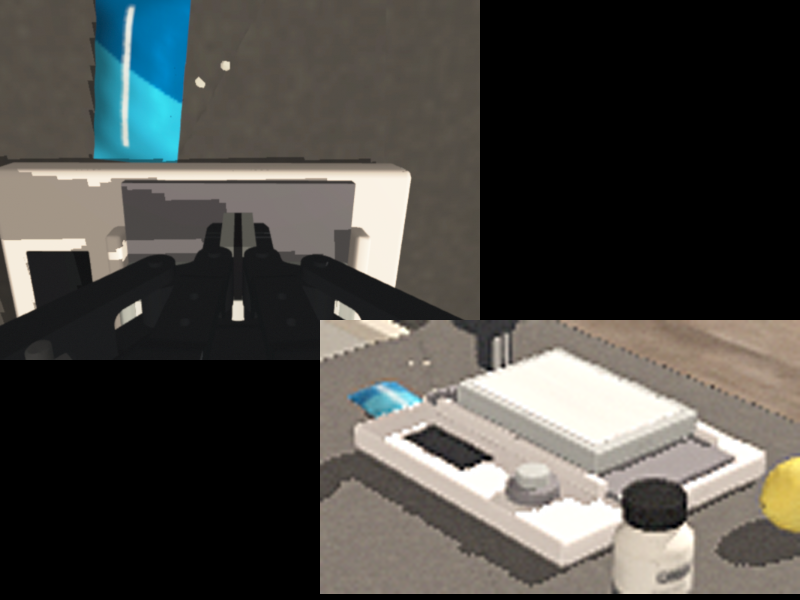

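The fingertips stand at the left end without contact. The scene view shows the plate's right half clearly, so I'll track shift and drop there with ECC.

```bash
cat > trk.py <<'E'
# usage: trk.py cam ref  -> plate move along track (mm, + = left) and height change (mm) since ref
import cv2,sys
from h import *
from cell import get_state
n,ref=sys.argv[1:3];s=get_state()
P={'scene':[(-.04,.04,1),(.056,.04,1),(.056,-.085,1),(.056,-.085,0),(-.056,-.085,0),(-.056,.04,0),(-.056,.04,1)],
   'side':[(-.056,-.03,1),(.056,-.03,1),(.056,.085,1),(.056,.085,0),(-.056,.085,0)]}[n]
Y=-.021;c=np.array([.5415,-.102]);e=np.array([[np.cos(Y),-np.sin(Y)],[np.sin(Y),np.cos(Y)]])
pt=lambda a,b,z:proj(n,[*(c+e@[a,b]),z])
g0=cv2.imread(ref,0);g=cv2.cvtColor(cams.capture(n),cv2.COLOR_RGB2GRAY)
poly=cv2.convexHull(np.array([pt(a,b,.0365+.02*k) for a,b,k in P]).round().astype(np.int32))
m=np.zeros_like(g);cv2.fillConvexPoly(m,poly,255);m=cv2.dilate(m,np.ones((5,5)))
# ECC on whole mask
W=np.eye(2,3,dtype=np.float32)
cc,W=cv2.findTransformECC(g0,g,W,cv2.MOTION_TRANSLATION,(3,200,1e-6),m,3)
o=pt(0,0,.05);J=np.c_[pt(0,.001,.05)-o,pt(0,0,.051)-o]
print('t',s['time_s'],'ee',s['ee_pos'].round(4),'F',s['ft_force'].round(2),'cc',round(cc,4),'shift mm (y,z)',np.linalg.solve(J,W[:,2]).round(2))
E
python3 trk.py scene pics/scene0.png; python3 trk.py scene pics/s3.png
```

```text
t 4.85 ee [ 0.5407 -0.0015  0.2157] F [ 0.93 -0.63  0.6 ] cc 0.9999 shift mm (y,z) [-0.1  -0.03]
t 4.9 ee [ 0.5407 -0.0015  0.2157] F [ 0.55  0.36 -0.01] cc 0.9999 shift mm (y,z) [ 0.1  -0.03]
```

Call:
play_rows([
  {"linear":[-0.002,0,0],"turn":0,"hand":0},
  {"linear":[-0.004,0,0],"turn":0,"hand":0},
  {"linear":[-0.006,0,0],"turn":0,"hand":0},
  {"linear":[-0.008,0,0],"turn":0,"hand":0},
  {"linear":[-0.01,0,0],"turn":0,"hand":0},
  {"linear":[-0.012,0,0],"turn":0,"hand":0},
])

```text
time_s: 5.7
ee_pos: [0.5406, -0.0045, 0.2157]
tool_rot: [2.243, 2.199, 0.0]
ft_force: [0.5, -0.1, -0.5]
width: -0.002
finger_force: 0.0
```

```bash
python3 trk.py scene pics/s3.png
```

```text
t 5.7 ee [ 0.5406 -0.0045  0.2157] F [ 0.49 -0.15 -0.48] cc 0.9999 shift mm (y,z) [ 0.02 -0.01]
```

Call:
play_rows([
  {"linear":[-0.002,0,0],"turn":0,"hand":0},
  {"linear":[-0.004,0,0],"turn":0,"hand":0},
  {"linear":[-0.006,0,0],"turn":0,"hand":0},
  {"linear":[-0.008,0,0],"turn":0,"hand":0},
  {"linear":[-0.01,0,0],"turn":0,"hand":0},
  {"linear":[-0.012,0,0],"turn":0,"hand":0},
  {"linear":[-0.014,0,0],"turn":0,"hand":0},
])

```text
time_s: 6.62
ee_pos: [0.5406, -0.008, 0.2157]
tool_rot: [2.243, 2.199, -0.0]
ft_force: [-0.7, -0.1, -0.5]
width: 0.002
finger_force: 0.0
```

```bash
python3 trk.py scene pics/s3.png
```

```text
t 6.625 ee [ 0.5406 -0.008   0.2157] F [-0.67 -0.06 -0.46] cc 0.9999 shift mm (y,z) [ 0.02 -0.02]
```

Call:
play_rows([
  {"linear":[-0.002,0,0],"turn":0,"hand":0},
  {"linear":[-0.004,0,0],"turn":0,"hand":0},
  {"linear":[-0.006,0,0],"turn":0,"hand":0},
  {"linear":[-0.008,0,0],"turn":0,"hand":0},
  {"linear":[-0.01,0,0],"turn":0,"hand":0},
  {"linear":[-0.012,0,0],"turn":0,"hand":0},
  {"linear":[-0.014,0,0],"turn":0,"hand":0},
])

```text
time_s: 7.55
ee_pos: [0.5405, -0.0115, 0.2157]
tool_rot: [-2.243, -2.199, -0.0]
ft_force: [-0.1, 1.6, 0.0]
width: 0.004
finger_force: 1.2
```

```bash
python3 trk.py scene pics/s3.png
```

```text
t 7.55 ee [ 0.5405 -0.0115  0.2157] F [-0.14  1.64  0.02] cc 0.9978 shift mm (y,z) [-2.93  0.21]
```

Call:
play_rows([
  {"linear":[-0.002,0,0],"turn":0,"hand":0},
  {"linear":[-0.004,0,0],"turn":0,"hand":0},
  {"linear":[-0.006,0,0],"turn":0,"hand":0},
  {"linear":[-0.008,0,0],"turn":0,"hand":0},
  {"linear":[-0.01,0,0],"turn":0,"hand":0},
])

```text
time_s: 8.22
ee_pos: [0.5404, -0.014, 0.2157]
tool_rot: [2.243, 2.199, 0.0]
ft_force: [0.4, 2.0, 0.3]
width: -0.0
finger_force: 1.1
```

```bash
python3 trk.py scene pics/s3.png
```

```text
t 8.225 ee [ 0.5404 -0.014   0.2157] F [0.42 1.97 0.27] cc 0.9971 shift mm (y,z) [-6.73  0.36]
```

Call:
play_rows([
  {"linear":[-0.002,0,0],"turn":0,"hand":0},
  {"linear":[-0.004,0,0],"turn":0,"hand":0},
  {"linear":[-0.006,0,0],"turn":0,"hand":0},
  {"linear":[-0.008,0,0],"turn":0,"hand":0},
  {"linear":[-0.01,0,0],"turn":0,"hand":0},
])

```text
time_s: 8.9
ee_pos: [0.5404, -0.0167, 0.2157]
tool_rot: [2.243, 2.199, -0.0]
ft_force: [0.7, 1.9, 0.6]
width: 0.002
finger_force: 1.0
```

```bash
python3 trk.py scene pics/s3.png
```

```text
t 8.9 ee [ 0.5404 -0.0167  0.2157] F [0.72 1.92 0.65] cc 0.9884 shift mm (y,z) [-7.93 -4.3 ]
```

ECC reports a drop of 4.3 mm, so I'll verify it visually.

```bash
python3 trk.py scene pics/s3.png; python3 - <<'E'
import cv2,numpy as np
from cell import cams
s=cams.capture('scene')[:,:,::-1];cv2.imwrite('pics/s4.png',s)
f=lambda i:cv2.resize(i[198:250,260:345],(480,294),interpolation=cv2.INTER_CUBIC)
cv2.imwrite('pics/m4.png',np.vstack([f(cv2.imread('pics/s3.png')),f(s)]))
E
```

```text
t 8.95 ee [ 0.5404 -0.0167  0.2157] F [ 0.06  0.94 -0.63] cc 0.9883 shift mm (y,z) [-8.05 -4.29]
```

View pics/m4.png

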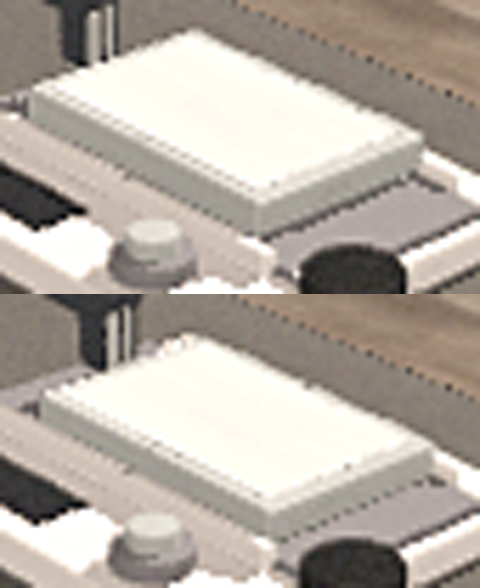

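The drop is clear: the dark gap under the plate is gone and it sits lower (compare its right corner at (425,140) before and (435,445) after). I'll back off and rise.

Call:
play_rows([
  {"linear":[0.01,0,0],"turn":0,"hand":0},
  {"linear":[0.03,0,0],"turn":0,"hand":0},
  {"linear":[0.03,0,-0.1],"turn":0,"hand":0},
  {"linear":[0.03,0,-0.3],"turn":0,"hand":0},
  {"linear":[0.03,0,-0.5],"turn":0,"hand":0},
  {"linear":[-0.1,-0.15,-0.5],"turn":0,"hand":0},
  {"linear":[-0.3,-0.3,-0.5],"turn":0,"hand":0},
  {"linear":[-0.45,-0.41,-0.5],"turn":0,"hand":0},
  {"linear":[-0.45,-0.41,-0.5],"turn":0,"hand":0},
  {"linear":[-0.45,-0.41,-0.5],"turn":0,"hand":0},
])

```text
time_s: 10.3
ee_pos: [0.4359, -0.1267, 0.3408]
tool_rot: [2.243, 2.199, 0.001]
ft_force: [-0.1, -0.3, 0.6]
width: -0.003
finger_force: 0.0
```

```bash
python3 trk.py scene pics/s3.png;python3 trk.py scene pics/s4.png; python3 st.py .439 -.165 .28;  python3 - <<'E'
import cv2
from cell import cams
from h import *
w=cams.capture('wrist')[:,:,::-1];cv2.imwrite('pics/w5.png',w);i=cams.camera_info('wrist')
np.savez('w5.npz',**i)
print(proj('wrist',[.438,-.165,.045]))
E
```

```text
t 10.3 ee [ 0.4359 -0.1267  0.3408] F [-0.14 -0.3   0.59] cc 0.9884 shift mm (y,z) [-8.1  -4.26]
t 10.35 ee [ 0.4361 -0.1264  0.3408] F [0.68 0.57 0.61] cc 0.9999 shift mm (y,z) [-0.06 -0.03]
10.4 [ 0.4362 -0.1262  0.3407] [ 0.37  0.07 -0.08] -0.0015151796988047172
[[0.0182, 0.9998, 0.0001], [0.9998, -0.0182, 0.0001], [0.0001, 0.0001, -1.0]] [-0.53 -0.16  2.1   0.    1.2  -0.51]
shift [-0.155   0.0138  0.2428]
turn 0.005512069177890746
[318.38177672 286.69245007]
```

View pics/w5.png

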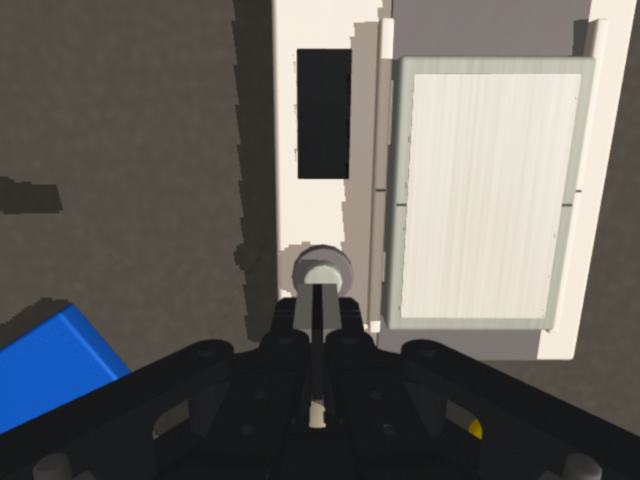

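The plate sits in its seat, and the button shows at about (323,280) under the fingertips.

```bash
python3 - <<'E'
from h import *
for q,z in[((323,280),.045),((323,275),.03),((305,280),.045),((342,280),.045)]: print(plane('wrist',q,z))
E
```

```text
[ 0.44109463 -0.16038667  0.045     ]
[ 0.44128088 -0.16245824  0.03      ]
[ 0.4293491 -0.1601692  0.045    ]
[ 0.4534935  -0.16061624  0.045     ]
```

Call:
play_rows([
  {"linear":[-0.143,0.02,0.1],"turn":0,"hand":0},
  {"linear":[-0.143,0.02,0.25],"turn":0,"hand":0},
  {"linear":[-0.143,0.02,0.38],"turn":0,"hand":0},
  {"linear":[-0.143,0.02,0.44],"turn":0,"hand":0},
  {"linear":[-0.143,0.02,0.44],"turn":0,"hand":0},
  {"linear":[-0.143,0.02,0.45],"turn":0,"hand":0},
  {"linear":[-0.143,0.02,0.46],"turn":0,"hand":0},
  {"linear":[-0.143,0.02,0.465],"turn":0,"hand":0},
  {"linear":[-0.143,0.02,0.47],"turn":0,"hand":0},
])

```text
time_s: 11.58
ee_pos: [0.44, -0.1629, 0.2234]
tool_rot: [2.243, 2.199, 0.0]
ft_force: [-0.4, -0.7, -0.3]
width: 0.003
finger_force: 0.0
```

```bash
python3 st.py
```

```text
11.575 [ 0.44   -0.1629  0.2234] [-0.43 -0.68 -0.34] 0.002594857115634768
[[0.0199, 0.9998, 0.0005], [0.9998, -0.0199, -0.0003], [-0.0003, 0.0005, -1.0]] [-0.6   0.08  2.12  0.    0.94 -0.58]
```

Next I'll press down 1 mm per row and read the force.

Call:
play_rows([
  {"linear":[0,0,0.004],"turn":0,"hand":0},
  {"linear":[0,0,0.008],"turn":0,"hand":0},
  {"linear":[0,0,0.012],"turn":0,"hand":0},
  {"linear":[0,0,0.016],"turn":0,"hand":0},
  {"linear":[0,0,0.02],"turn":0,"hand":0},
  {"linear":[0,0,0.024],"turn":0,"hand":0},
  {"linear":[0,0,0.028],"turn":0,"hand":0},
])

```text
time_s: 12.45
ee_pos: [0.44, -0.1628, 0.2162]
tool_rot: [2.243, 2.199, -0.0]
ft_force: [-0.8, 0.5, 2.5]
width: 0.002
finger_force: 1.7
```

Call:
play_rows([
  {"linear":[0,0,0.004],"turn":0,"hand":0},
  {"linear":[0,0,0.008],"turn":0,"hand":0},
  {"linear":[0,0,0.012],"turn":0,"hand":0},
  {"linear":[0,0,0.016],"turn":0,"hand":0},
])

```text
time_s: 12.95
ee_pos: [0.4407, -0.1631, 0.2148]
tool_rot: [-2.241, -2.199, 0.001]
ft_force: [-13.3, 7.5, 34.8]
width: 0.001
finger_force: 17.1
```

The tip stopped at 41.8 mm, which is 47.5 mm (triangulated button top) minus about 6 mm, so the button is fully down. I'll let go now.

Call:
play_rows([
  {"linear":[0,0,-0.01],"turn":0,"hand":0},
  {"linear":[0,0,-0.05],"turn":0,"hand":0},
  {"linear":[0,0,-0.2],"turn":0,"hand":0},
  {"linear":[0,0,-0.4],"turn":0,"hand":0},
  {"linear":[0,0,-0.5],"turn":0,"hand":0},
  {"linear":[0,0,-0.5],"turn":0,"hand":0},
  {"linear":[0,0,-0.5],"turn":0,"hand":0},
])

```text
time_s: 13.82
ee_pos: [0.4396, -0.1625, 0.3358]
tool_rot: [-2.242, -2.198, 0.001]
ft_force: [-1.0, 0.4, -0.8]
width: -0.001
finger_force: 0.0
```

```bash
python3 trk.py scene pics/s4.png; python3 - <<'E'
import cv2,numpy as np
from cell import cams
# button region before/after in both views (same if it sprang up), bystanders too
for n in('scene','side'):
    a=cv2.imread(f'pics/{n}0.png');b=cams.capture(n)[:,:,::-1]
    for k,(x,y,w,h) in {'scene':{'btn':(278,233,20,18),'bottle':(308,240,28,46),'lemon':(352,233,28,26)},'side':{'btn':(316,262,22,20),'packet':(290,342,38,40),'bottle':(316,216,30,42)}}[n].items():
        d=cv2.absdiff(a[y:y+h,x:x+w],np.ascontiguousarray(b)[y:y+h,x:x+w]);print(n,k,d.mean().round(2),d.max())
E
```

```text
t 13.825 ee [ 0.4396 -0.1625  0.3358] F [-1.    0.38 -0.83] cc 0.9999 shift mm (y,z) [-0.1   0.01]
scene btn 6.14 97
scene bottle 4.78 66
scene lemon 4.01 14
side btn 3.69 51
side packet 2.25 5
side bottle 4.82 87
```

I'll press again to measure where contact begins, which confirms the stroke.

Call:
play_rows([
  {"linear":[0,0,0.2],"turn":0,"hand":0},
  {"linear":[0,0,0.4],"turn":0,"hand":0},
  {"linear":[0,0,0.448],"turn":0,"hand":0},
  {"linear":[0,0,0.456],"turn":0,"hand":0},
  {"linear":[0,0,0.462],"turn":0,"hand":0},
  {"linear":[0,0,0.462],"turn":0,"hand":0},
])

```text
time_s: 14.72
ee_pos: [0.4407, -0.1632, 0.2232]
tool_rot: [2.241, 2.197, 0.001]
ft_force: [0.1, 0.1, 1.1]
width: -0.001
finger_force: 0.0
```

Call:
play_rows([
  {"linear":[0,0,0.004],"turn":0,"hand":0},
  {"linear":[0,0,0.008],"turn":0,"hand":0},
])

```text
time_s: 14.98
ee_pos: [0.4404, -0.163, 0.2204]
tool_rot: [2.242, 2.198, 0.001]
ft_force: [1.2, -0.7, 2.4]
width: 0.002
finger_force: 0.8
```

Call:
play_rows([
  {"linear":[0,0,0.004],"turn":0,"hand":0},
  {"linear":[0,0,0.006],"turn":0,"hand":0},
])

```text
time_s: 15.22
ee_pos: [0.4404, -0.163, 0.2186]
tool_rot: [2.242, 2.198, 0.001]
ft_force: [1.2, -0.7, 2.5]
width: -0.001
finger_force: 1.2
```

Call:
play_rows([
  {"linear":[0,0,0.004],"turn":0,"hand":0},
  {"linear":[0,0,0.006],"turn":0,"hand":0},
])

```text
time_s: 15.48
ee_pos: [0.4403, -0.163, 0.217]
tool_rot: [2.242, 2.198, 0.001]
ft_force: [2.2, -1.9, 3.3]
width: 0.001
finger_force: 1.5
```

Call:
play_rows([
  {"linear":[0,0,0.004],"turn":0,"hand":0},
  {"linear":[0,0,0.004],"turn":0,"hand":0},
])

```text
time_s: 15.72
ee_pos: [0.4402, -0.1629, 0.2159]
tool_rot: [2.243, 2.199, 0.0]
ft_force: [1.9, -2.1, 3.4]
width: 0.0
finger_force: 1.8
```

Contact began above 0.2204, and the stop is near 0.2148, so the full ~6 mm stroke was made. I'll release and hand in.

Call:
play_rows([
  {"linear":[0,0,0.006],"turn":0,"hand":0},
  {"linear":[0,0,-0.02],"turn":0,"hand":0},
  {"linear":[0,0,-0.2],"turn":0,"hand":0},
  {"linear":[0,0,-0.4],"turn":0,"hand":0},
  {"linear":[0,0,-0.5],"turn":0,"hand":0},
  {"linear":[0,0,-0.5],"turn":0,"hand":0},
  {"linear":[0,0,-0.5],"turn":0,"hand":0},
  {"linear":[0,0,-0.5],"turn":0,"hand":0},
])

```text
time_s: 16.73
ee_pos: [0.4394, -0.1624, 0.3386]
tool_rot: [-2.24, -2.196, 0.001]
ft_force: [0.8, 0.9, 0.0]
width: 0.005
finger_force: 0.0
```

```bash
python3 trk.py scene pics/s4.png; python3 -c "
from cell import ticket;print(ticket.finish_job())"
```

```text
t 16.725 ee [ 0.4394 -0.1624  0.3386] F [0.83 0.95 0.05] cc 0.9999 shift mm (y,z) [-0.06 -0.01]
the job is handed in; nothing more can be done
None
```

I handed the job in at 16.7 s; no verdict came back. The plate dropped into its seat about 8 mm right of where it started, the zero button was pressed to its stop and released (spring-back not separately measured), and the arm ended clear of everything.

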